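# Park the purge plunger of a gas control box

### The arm

A 6-joint arm with a two-finger parallel gripper is mounted at the origin on the work surface. World frame = base frame: x ahead of the robot, y to its left, z up, the work surface at z = 0. Lengths are in m, angles in rad, forces in N, time in s.
With the tool pointing down it reaches from about 0.325 to 0.9 m from the base axis. Payload 6.1 kg.
Tool frame: the origin (TCP) lies at the very end of the fingers, on their centre line; the grasp point (between the pads) lies 19 mm behind it (env.grasp_offset is the distance from the TCP to the grasp point, in m); z points along the fingers, y is the line along which they close (so a half turn about z gives the same grasp; the last joint's range is limited). The gripper opens to 85 mm and grips with 20 to 120 N. Pads are 22 mm wide; open, the fingers measure 114 mm over their backs; the gripper's body (76 mm by 85 mm) begins 54 mm behind the grasp point. The pads swing forward as they close: fully open they stand 13 mm farther back than shut.
Start: joints at [1.212, 0.22, 1.526, -0, 1.395, -0.126], TCP at [0.144, 0.608, 0.231] pointing down, gripper open.
Joint ranges: [-2.98, 2.98], [-0.91, 2.08], [0.09, 2.57], [-1.24, 4.39], [0.2, 2.65], [-2.68, 2.68]. Speed limits (rad/s): [2.57, 2.57, 3.01, 3.14, 3.14, 3.14].

### API

Orientations are given as a unit quaternion [w, x, y, z].
In Python, from plant import env, viewer, order gives the robot as it stands.
- The arm moves only by the shell command python3 -m creep 'ROWS'. ROWS is JSON, a list of rows, each an object of numbers: "x", "y", "z": the shift along the tool's x, y, z in mm; "spin": the turn about the tool's z in degrees; "fingers": the finger opening in mm, from 0 to 85.4. A call has exactly 5 rows; each row shifts and turns the commanded pose from where the row before left it, along the tool's axes as they then stand; what a row does not reach is not made up. A row lasts 1/10 s, in which the tool goes at most 50 mm and 8.59 degrees, less where a joint would pass 70% of its speed; a pose out of reach is approached as far as the arm can. A call with a gripper value outside its range is refused whole. The fingers move at their own pace and stop on an object; the grip force is fixed at half the most. Time passes only in rows, so rows that do not move let the fingers close, or fill a call up. It gives the time, the measured TCP pose, the force, the opening and the grip force at its end, in the units of the state.
- env.sense(): the state, without advancing time (a new reading comes with each control period).
- viewer.read_camera(name): name is "scene" or "top" or "wrist"; returns (picture, depth): 420x560x3 uint8, blue, green, red; 420x560 float32, m along the optical axis (not along the pixel's ray), 0 where there is no reading.
- viewer.camera_model(name): a dict with "intrinsics" (3x3 intrinsics, pixels), "pose" (4x4, takes a point from camera to world coordinates). Camera axes: x right, y up, looking along -z (the intrinsics and any distortion apply to the point x, -y, -z); pixel columns grow to the right and rows downward; lengths in m; the calibration is good to about 2 mm. The wrist camera is an equidistant fisheye: a pixel r from the principal point sees the ray r / f radians off the axis. A picture is of the moment at which its call begins: read the wrist's pose just before it. camera_model takes no time and is no camera call; for the wrist camera it gives the pose at the moment of the call.
- order.hand_in(): hands the job in; it is judged then, once.
The state is a dict: "time_s": time; "qpos": joint angles; "joint_vel": joint speeds; "joint_torque": joint torques, N m; "eef_pos": TCP position; "tool_rot": TCP orientation; "contact_force": force on the tool from outside, world axes, zero at the start; "torque": the same for the moment, N m; "gripper_width": opening from 0.0 (shut) to 1.0 (fully open); "finger_force": force on a finger pad.
Only numpy, scipy, OpenCV 4.12 (cv2) and the standard library are available. Lean on these libraries where they do the work, as an engineer would, in place of code of your own. Each camera call takes 0.05 s, during which the arm holds its last target. There are 200 camera calls.

### The job

Set the gas control box to purge: pull its red T-handle straight out along its leaning axis against the spring until you feel its stop, turn it counter-clockwise (looking at the panel) to the end of its turn, and ease it back into the parking notch so that it stays out when you let go. Never let it snap back, and leave the mouse, the jar and the wrench where they are.

Things in the scene. Friction and masses are not known exactly. Their poses are not given: they have to be found in the camera images.
- box: fixed white gas control box with a blue stripe, 243 mm deep (x), 280 wide (y), 185 high, black screen on its rear top. Origin: centre of its underside; x points from its front (robot side) to its back, z up. Its front top is a flat control panel, 150 mm long and 280 wide, that leans 0.6 rad (34 deg) towards the front, with two flat gauges (9 mm high) 95 mm to either side of the handle.
- panel (a point): centre of the leaning control panel's face, at (-50, 0, 140) mm in the box's frame, where the handle's axis leaves it. Its x points uphill on the panel, z out along the handle's axis. An aluminium crown round the stem here has a radius up to 34 mm and reaches at most 52 mm out.
- rail_mid (a point): middle of the blue carrying rail, a fixed round bar of 16 mm diameter that runs along the box's y for 250 mm above the panel, 297 mm over the table on two sloping end bars. It stands where a vertical gripper over the handle would be; a gripper that leans along the handle's axis passes in front of it.
- grip (a point): centre of the red T-handle bar: 48 mm long (x), 14 thick (y: grasp across it), 24 high along the axis (z, outward). The -x end has a white mark, with the pin below it. Handle home: 75 mm out from the panel, bar (+x) turned 30 deg clockwise from uphill; parked: 90 to 104 mm out, 30 deg counter-clockwise. Nothing else lies within 50 mm of the bar's sides at its height.
- pull (a joint): how far the handle is out along its axis, m, 0 home. Its stop differs from box to box: 0.023 to 0.037, to be felt. A spring draws it home: 5 N at 0, 10 to 12.5 N at the stop. A pin on the stem lets it turn only in the last 3 mm before the stop, over the crown's rim. Behind the rim is the parking notch: its floor, where the pin comes to rest, is 8 mm inward from the stop.
- turn (a joint): turn of the handle about its axis, rad, positive counter-clockwise seen from outside looking at the panel: 0 at home, 1.09 (62.5 deg) at the end stop. Only between about 0.96 and 1.09 is the pin over the notch; short of that it lands on the rim.
- mouse: grey computer mouse, 105 x 62 x 34 mm, loose bystander, origin at the centre of its underside
- jar: small amber jar with a blue cap, diameter 48 mm, 75 mm high, loose bystander, origin at the centre of its underside
- wrench: steel wrench 140 mm long lying flat, loose bystander, origin at the middle of its underside, its x along its length

How it is judged:
On the way, in this order (a step that is already met when the one before it is completed fails the run):
1. the handle, not yet turned (turn below 0.15 rad), is pulled out by more than 20 mm (only in the last 3 mm before its stop can it then be turned) (value of joint pull above 0.02 m and value of joint turn below 0.15 rad), for 0.1 s.
2. the handle, still out (pull above 18 mm), is turned to the end of its turn, within about 7 deg (turn above 0.97 rad) (value of joint pull above 0.018 m and value of joint turn above 0.97 rad), for 0.1 s.
At the end, for the whole second after the job is handed in: The handle is let go and rests still in the parking notch (turn above 0.93 rad, where only the notch can hold it, pull between 12.5 and 31.5 mm); the mouse, the jar and the wrench are within 20 mm of where they started (value of joint pull between 0.0125 and 0.0315 m and value of joint turn above 0.93 rad and velocity of joint pull between -0.01 and 0.01 m/s and distance of each of mouse, jar, wrench from where it was at the start of the episode below 0.02 m); the robot touches nothing.
It fails at once if the handle snaps back: it moves inward faster than 0.25 m/s (velocity of joint pull below -0.25 m/s).
It fails at once if the mouse, the jar or the wrench is shifted by more than 20 mm (distance of any of mouse, jar, wrench from where it was at the start of the episode above 0.02 m).
It also fails if it takes over 42 s, if anything falls off the work surface, if the arm or the gripper's body presses on something with over 40 N, if the wrist force passes 120 N, or if a joint passes its speed limit or range.

## Working session

There is one attempt and no reset: what is moved stays moved. The work goes in short steps, Python scripts to look and compute and a shell command to move; the robot and the scene stay as the last step left them, time stands still between calls to the robot, and variables do not carry over. Pictures are saved under pics/ and viewed, at most 10 in all, crops included, and the job is handed in when it is done.

```bash
ls; mkdir -p pics; python3 - <<'E'
from plant import env, viewer, order
import cv2,numpy as np
for n in ["scene","top"]:
    p,d=viewer.read_camera(n); m=viewer.camera_model(n)
    cv2.imwrite(f"pics/{n}0.png",p); np.savez(f"pics/{n}0.npz",p=p,d=d,K=m["intrinsics"],T=m["pose"])
s=env.sense(); print(s["time_s"],s["eef_pos"],s["tool_rot"],s["contact_force"],env.grasp_offset)
E
```

```text
pics
0.1 [0.14399476 0.6076353  0.23030584] [-2.10073248e-04  1.16141758e-01  9.93232266e-01 -8.44848324e-04] [0.17935688 0.90978653 0.14044009] 0.0187
```

View pics/scene0.png

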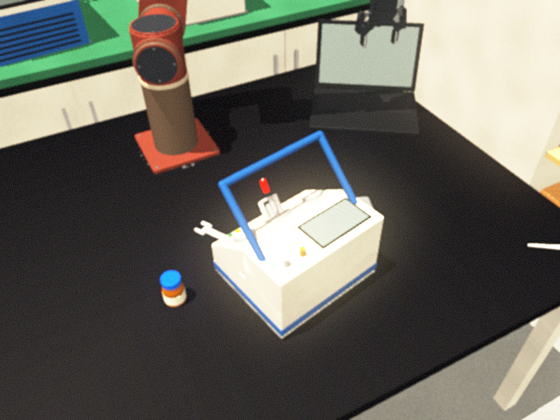

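View pics/top0.png

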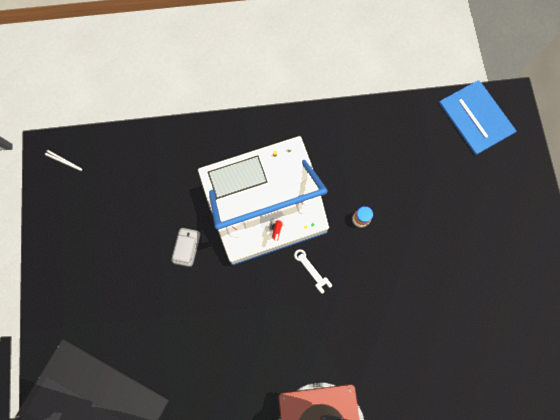

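The scene camera looks from behind the box. In the top view the red handle is at about (277,230), the rail runs from (216,222) to (324,190), the mouse is at (186,247), the jar at (363,216) and the wrench at (313,270).

```bash
cat > h.py <<'E'
import numpy as np,cv2
def cloud(f):
    z=np.load(f); p,d,K,T=z["p"],z["d"],z["K"],z["T"]
    v,u=np.mgrid[:p.shape[0],:p.shape[1]]
    P=np.stack([(u-K[0,2])/K[0,0]*d,-(v-K[1,2])/K[1,1]*d,-d],-1)
    W=P@T[:3,:3].T+T[:3,3]; W[d==0]=np.nan
    return p,cv2.cvtColor(p,cv2.COLOR_BGR2HSV),W
E
python3 - <<'E'
from h import *
np.set_printoptions(precision=4,suppress=True)
for n in ["scene","top"]:
    p,h,W=cloud(f"pics/{n}0.npz"); H,S,V=[h[...,i].astype(int) for i in range(3)]
    near=(np.abs(W[...,0]-.5)<.35)&(np.abs(W[...,1])<.4)&(W[...,2]>.02)
    blue=near&(H>100)&(H<125)&(S>150)&(W[...,2]>.285)&(W[...,2]<.315)
    B=W[blue]; c=np.median(B,0); _,_,vt=np.linalg.svd(B[:,:2]-B[:,:2].mean(0)); 
    t=(B[:,:2]-B[:,:2].mean(0))@vt[0]
    print(n,"rail",blue.sum(),B.mean(0),"mid",B[:,:2].mean(0)+vt[0]*(t.max()+t.min())/2,"dir",vt[0],"len",np.ptp(t),"zmax",np.percentile(B[:,2],[5,50,95]))
    red=near&((H<6)|(H>174))&(S>170)&(W[...,2]>.1)&(W[...,0]>.3)
    R=W[red]; print("red",red.sum(),R.mean(0),R.min(0),R.max(0))
    dirb=vt[0]*np.sign(vt[0][1]); by=dirb; bx=np.array([by[1],-by[0]])
    print("yaw",np.arctan2(bx[1],bx[0]))
    # top white points: extents in box frame
    w=near&(W[...,2]>.18)&(W[...,2]<.19)
    Q=W[w][:,:2]; print("top z",np.median(W[w][:,2]),"bx",np.percentile(Q@bx,[.5,99.5]),"by",np.percentile(Q@by,[.5,99.5]))
    w=near&(W[...,2]>.102)&(W[...,2]<.18)&(S<60)&(V>120)
    Q=W[w]; print("front bx,by range",np.percentile(Q[:,:2]@bx,[.5,99.5]),np.percentile(Q[:,:2]@by,[.5,99.5]))
    if n=="top": # panel plane check
        s=Q[:,:2]@bx; A=np.c_[s,np.ones(len(s))]; 
        k=np.ones(len(s),bool)
        for _ in range(6):
            x=np.linalg.lstsq(A[k],Q[k,2],rcond=None)[0]; k=np.abs(A@x-Q[:,2])<.004
        print("panel slope",x,np.tan(.6),"s at z=.14",(.14-x[1])/x[0])
E
```

```text
scene rail 980 [0.5514 0.0548 0.2994] mid [0.5495 0.0635] dir [-0.2135  0.9769] len 0.2634501383362633 zmax [0.2887 0.3005 0.3045]
red 98 [0.5241 0.0513 0.2107] [0.4895 0.0427 0.1879] [0.5365 0.0708 0.2225]
yaw 0.21520083710554452
top z 0.18426233998963948 bx [0.5321 0.7332] by [-0.1924  0.082 ]
front bx,by range [0.5022 0.7348] [-0.1944  0.0809]
top rail 574 [0.544  0.0655 0.3037] mid [0.544 0.065] dir [ 0.2132 -0.977 ] len 0.26268995866517697 zmax [0.2941 0.3047 0.3077]
red 86 [0.5127 0.0576 0.2143] [0.4916 0.046  0.1965] [0.53   0.0692 0.2273]
yaw 0.21484675756397367
top z 0.18616160569885443 bx [0.6086 0.7319] by [-0.1901  0.0857]
front bx,by range [0.4957 0.6136] [-0.1907  0.0854]
panel slope [ 0.6756 -0.2334] 0.6841368083416923 s at z=.14 0.5526776025519764
```

```bash
python3 -m creep '[{"x":-28,"y":-37,"z":-9},{"x":-28,"y":-37,"z":-9},{"x":-28,"y":-37,"z":-9},{"x":-28,"y":-37,"z":-9},{"x":-28,"y":-37,"z":-9}]'; python3 -c "
from plant import env; s=env.sense(); print(s['qpos'],s['eef_pos'],s['tool_rot'],s['time_s'])"
```

```text
[ 1.21190909e+00  2.21158228e-01  1.52748914e+00  2.16969004e-06
  1.39468643e+00 -1.26078606e-01] [0.14399476 0.6076353  0.23030584] [-2.10073248e-04  1.16141758e-01  9.93232266e-01 -8.44848324e-04] 0.1invalid input
```

```bash
python3 -m creep '[{"x":-28,"y":-37,"z":-9,"spin":0,"fingers":85},{"x":-28,"y":-37,"z":-9,"spin":0,"fingers":85},{"x":-28,"y":-37,"z":-9,"spin":0,"fingers":85},{"x":-28,"y":-37,"z":-9,"spin":0,"fingers":85},{"x":-28,"y":-37,"z":-9,"spin":0,"fingers":85}]'; python3 -c "
from plant import env; s=env.sense(); print(s['qpos'],s['eef_pos'],s['tool_rot'],s['time_s'])"
```

```text
time_s: 0.6
eef_pos: [0.2379, 0.394, 0.2761]
tool_rot: [-0.0, 0.116, 0.993, -0.0]
contact_force: [1.1, 0.3, 0.4]
gripper_width: 0.993
finger_force: 0.0
[ 8.56164325e-01 -2.12266955e-01  1.87688428e+00 -2.42848463e-04
  1.47762438e+00 -4.82476209e-01] [0.23785608 0.39396398 0.27608211] [-8.29762361e-05  1.15806131e-01  9.93271775e-01 -3.36223806e-04] 0.6
```

```bash
for i in 1 2; do python3 -m creep '[{"x":-32,"y":-22,"z":-22,"spin":0,"fingers":85},{"x":-32,"y":-22,"z":-22,"spin":0,"fingers":85},{"x":-32,"y":-22,"z":-22,"spin":0,"fingers":85},{"x":-32,"y":-22,"z":-22,"spin":0,"fingers":85},{"x":-32,"y":-22,"z":-22,"spin":0,"fingers":85}]'; done;  python3 -c "
from plant import env; s=env.sense(); print(s['qpos'],s['eef_pos'],s['tool_rot'],s['time_s'])"
```

```text
time_s: 1.1
eef_pos: [0.3686, 0.2505, 0.387]
tool_rot: [-0.0, 0.116, 0.993, 0.0]
contact_force: [1.0, 0.8, -0.2]
gripper_width: 0.993
finger_force: 0.0
time_s: 1.6
eef_pos: [0.4991, 0.1065, 0.4968]
tool_rot: [-0.0, 0.116, 0.993, 0.0]
contact_force: [0.0, 0.5, 0.2]
gripper_width: 0.991
finger_force: 0.0
[ 5.55506631e-02 -8.47560031e-02  1.35981464e+00  8.79256270e-05
  1.86699965e+00 -1.28221007e+00] [0.49905204 0.10650078 0.49682211] [-2.36578583e-04  1.16241588e-01  9.93220941e-01  1.56730090e-06] 1.6
```

```bash
cat > q.py <<'E'
from plant import env
import numpy as np
from scipy.spatial.transform import Rotation as R
np.set_printoptions(precision=4,suppress=True)
s=env.sense(); q=np.array(s['tool_rot']); M=R.from_quat(q[[1,2,3,0]]).as_matrix()
y=.215; bx=np.array([np.cos(y),np.sin(y),0]); by=np.array([-np.sin(y),np.cos(y),0]); bz=np.array([0,0,1.])
z=M[:,2]; print("q",np.array(s['qpos']),"p",np.array(s['eef_pos']),"lean fwd",np.arctan2(z@bx,-z[2]),"side",z@by,"t",s['time_s'])
E
python3 -m creep '[{"x":-27,"y":31,"z":0,"spin":0,"fingers":85},{"x":-27,"y":31,"z":0,"spin":0,"fingers":85},{"x":-27,"y":31,"z":0,"spin":0,"fingers":85},{"x":-27,"y":31,"z":0,"spin":0,"fingers":85},{"x":-27,"y":31,"z":0,"spin":0,"fingers":85}]' >/dev/null; python3 q.py
for i in 1 2; do python3 -m creep '[{"x":-36,"y":17,"z":0,"spin":0,"fingers":85},{"x":-36,"y":17,"z":0,"spin":0,"fingers":85},{"x":-36,"y":17,"z":0,"spin":0,"fingers":85},{"x":-36,"y":17,"z":0,"spin":0,"fingers":85},{"x":-36,"y":17,"z":0,"spin":0,"fingers":85}]' >/dev/null; python3 q.py; done
```

```text
q [ 0.2184  0.4239  0.7883 -0.      1.9302 -1.1193] p [0.6666 0.2285 0.4955] lean fwd -0.0008083152773249438 side -1.2323405010386345e-05 t 2.1
q [ 0.2088  0.9343  0.0958  0.0049  2.0853 -1.1267] p [0.8015 0.2516 0.4589] lean fwd 0.02615095039438752 side 0.004063438115682332 t 2.6
q [ 0.1923  0.9935  0.0901  0.0177  1.8988 -1.1385] p [0.8735 0.2559 0.4163] lean fwd 0.15954161741714376 side 0.013118203814505344 t 3.1
```

```bash

for i in 1 2; do python3 -m creep '[{"x":-36,"y":17,"z":0,"spin":0,"fingers":85},{"x":-36,"y":17,"z":0,"spin":0,"fingers":85},{"x":-36,"y":17,"z":0,"spin":0,"fingers":85},{"x":-36,"y":17,"z":0,"spin":0,"fingers":85},{"x":-36,"y":17,"z":0,"spin":0,"fingers":85}]' >/dev/null; python3 q.py; done
```

```text
q [ 0.1786  1.0319  0.0901  0.0316  1.7304 -1.1494] p [0.9334 0.259  0.3928] lean fwd 0.2899667743306398 side 0.020844135022649136 t 3.6
q [ 0.1667  1.0441  0.0895  0.0468  1.5816 -1.1598] p [0.9825 0.2608 0.3988] lean fwd 0.4280728185889741 side 0.02675901784399496 t 4.1
```

```bash

python3 -m creep '[{"x":-40,"y":6,"z":0,"spin":0,"fingers":85},{"x":-40,"y":6,"z":0,"spin":0,"fingers":85},{"x":-40,"y":6,"z":0,"spin":0,"fingers":85},{"x":0,"y":0,"z":0,"spin":0,"fingers":85},{"x":0,"y":0,"z":0,"spin":0,"fingers":85}]' ; python3 q.py
```

```text
time_s: 4.6
eef_pos: [1.013, 0.2278, 0.4133]
tool_rot: [0.232, 0.114, 0.961, 0.095]
contact_force: [-0.3, 0.6, 0.3]
gripper_width: 0.994
finger_force: 0.0
q [ 0.1222  1.0412  0.089   0.072   1.5096 -1.1988] p [1.013  0.2278 0.4133] lean fwd 0.5060166035300947 side 0.027042022830674677 t 4.6
```

```bash

python3 -m creep '[{"x":-40,"y":-12,"z":0,"spin":0,"fingers":85},{"x":-40,"y":-12,"z":0,"spin":0,"fingers":85},{"x":-40,"y":-12,"z":0,"spin":0,"fingers":85},{"x":0,"y":0,"z":0,"spin":0,"fingers":85},{"x":0,"y":0,"z":0,"spin":0,"fingers":85}]' ; python3 q.py
```

```text
time_s: 5.1
eef_pos: [1.0434, 0.1516, 0.427]
tool_rot: [0.262, 0.114, 0.953, 0.104]
contact_force: [0.2, 0.7, -0.4]
gripper_width: 0.999
finger_force: 0.0
q [ 0.0309  1.038   0.0892  0.1228  1.456  -1.2812] p [1.0434 0.1516 0.427 ] lean fwd 0.5705562623733682 side 0.023271061546887847 t 5.1
```

```bash
cat >> q.py <<'E'
import sys
lean=np.sin(.6)*bx-np.cos(.6)*bz
n=-lean; up=np.cos(.6)*bx+np.sin(.6)*bz
G=np.array([.5107,.0567,.202])
def rel(p): return M.T@(np.array(p)-s['eef_pos'])*1000
c=M.T@np.array([(up*np.cos(a)+by*np.sin(a)) for a in (-np.pi/6,)]).T  # bar x in tool
by_=np.cross(n,up*np.cos(-np.pi/6)+by*np.sin(-np.pi/6)); c=M.T@by_
print("spin to put tool y on bar y (mod 180):",np.degrees(np.arctan2(-c[0],c[1])), "n in tool",M.T@n)
print("pregrasp rel",rel(G+.09*n),"high rel",rel([.43,.04,.43]))
E
python3 -m creep '[{"x":-40,"y":-14,"z":0,"spin":0,"fingers":85},{"x":-40,"y":-14,"z":0,"spin":0,"fingers":85},{"x":0,"y":0,"z":0,"spin":0,"fingers":85},{"x":20,"y":0,"z":0,"spin":0,"fingers":85},{"x":30,"y":0,"z":0,"spin":0,"fingers":85}]' ; python3 q.py
```

```text
time_s: 5.6
eef_pos: [1.0265, 0.1115, 0.413]
tool_rot: [0.282, 0.114, 0.946, 0.108]
contact_force: [1.4, -0.1, 1.3]
gripper_width: 0.995
finger_force: 0.0
q [-0.0164  0.8006  0.5138  0.1585  1.2328 -1.3536] p [1.0265 0.1115 0.413 ] lean fwd 0.6142454243136716 side 0.01720044747482839 t 5.6
spin to put tool y on bar y (mod 180): 3.598652844725828 n in tool [-0.0051  0.0217 -0.9998]
pregrasp rel [ 511.9464 -186.9845 -213.6707] high rel [ 457.2159 -156.0403 -357.46  ]
```

```bash
for i in 1 2 3; do python3 -m creep '[{"x":30,"y":-10,"z":-24,"spin":0,"fingers":85},{"x":30,"y":-10,"z":-24,"spin":0,"fingers":85},{"x":30,"y":-10,"z":-24,"spin":0,"fingers":85},{"x":30,"y":-10,"z":-24,"spin":0,"fingers":85},{"x":30,"y":-10,"z":-24,"spin":0,"fingers":85}]' | grep eef; done; python3 q.py
```

```text
eef_pos: [0.8276, 0.0903, 0.4248]
eef_pos: [0.6309, 0.0673, 0.4327]
eef_pos: [0.4339, 0.0446, 0.4406]
q [-0.3343 -0.825   2.0755  0.3296  1.3679 -1.648 ] p [0.4339 0.0446 0.4406] lean fwd 0.6158265522368498 side 0.01821785834816254 t 7.1
spin to put tool y on bar y (mod 180): 3.782082475721763 n in tool [-0.0061  0.0233 -0.9997]
pregrasp rel [ 62.3562 -38.7797 149.4816] high rel [ 7.3872 -7.7804  5.7952]
```

```bash
python3 -m creep '[{"x":13,"y":-8,"z":30,"spin":0,"fingers":85},{"x":13,"y":-8,"z":30,"spin":0,"fingers":85},{"x":12,"y":-8,"z":30,"spin":0,"fingers":85},{"x":12,"y":-8,"z":30,"spin":0,"fingers":85},{"x":12,"y":-7,"z":29,"spin":3.8,"fingers":85}]' | grep eef;  python3 q.py; python3 - <<'E'
from plant import viewer
import cv2,numpy as np
m=viewer.camera_model("wrist"); p,d=viewer.read_camera("wrist")
cv2.imwrite("pics/w1.png",p); np.savez("pics/w1.npz",p=p,d=d,K=m["intrinsics"],T=m["pose"])
E
```

```text
eef_pos: [0.4626, 0.045, 0.2757]
q [-0.2961 -0.7576  2.3459  0.3536  1.0359 -1.6622] p [0.4626 0.045  0.2757] lean fwd 0.6162992235745991 side 0.017406161842919057 t 7.6
spin to put tool y on bar y (mod 180): -0.13074351878007587 n in tool [-0.0054  0.0232 -0.9997]
pregrasp rel [ 1.2237  0.6237 -1.2122] high rel [ -51.6198   35.234  -144.8716]
```

View pics/w1.png

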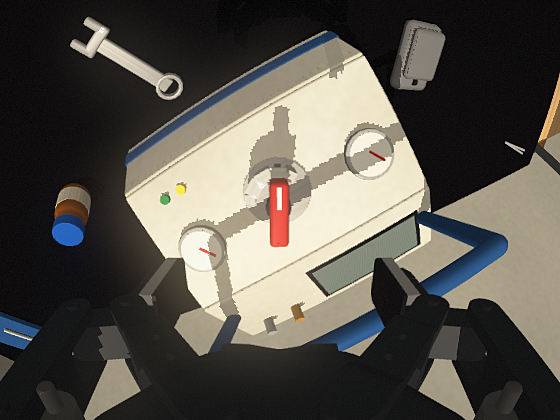

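The red bar is upright at column ~279, rows 178-246, midway between the fingers, with the white-marked end at the top. I'll measure its centre in tool axes.

```bash
cat > w.py <<'E'
import sys; exec(open('q.py').read().split("c=M.T@np.array")[0])
import cv2
z=np.load(sys.argv[1]); p,d,K,T=z["p"],z["d"],z["K"],z["T"]
h=cv2.cvtColor(p,cv2.COLOR_BGR2HSV); H,S,V=[h[...,i].astype(int) for i in range(3)]
m=(((H<8)|(H>172))&(S>150)&(V>90)).astype(np.uint8)
k,l,st,_=cv2.connectedComponentsWithStats(m); j=1+np.argmax(st[1:,4]); v,u=np.nonzero(l==j)
a=(u-K[0,2])/K[0,0]; b=(v-K[1,2])/K[1,1]; r=np.hypot(a,b); D=d[v,u]; f=np.tan(r)/np.maximum(r,1e-9)
W=np.c_[a*f*D,-b*f*D,-D]@T[:3,:3].T+T[:3,3]
L=(W-s['eef_pos'])@M*1000
print(len(u),"tool frame pct 2,50,98:\n",np.percentile(L,[2,50,98],axis=0).T)
t=L[:,2]<np.percentile(L[:,2],50)+3
rc=cv2.minAreaRect(L[t][:,:2].astype(np.float32)); print(rc)
print("grip est in tool", M.T@(G-s['eef_pos'])*1000)
E
python3 w.py pics/w1.npz
```

```text
q [-0.2957 -0.7536  2.354   0.3532  1.0337 -1.6585] p [0.4603 0.0457 0.2685] lean fwd 0.6074047704486041 side 0.021012918262270613 t 7.65
1039 tool frame pct 2,50,98:
 [[-25.2442  -3.9513  19.3988]
 [ -6.0983   0.2716   6.4085]
 [ 71.1165  72.6212  74.7659]]
((-3.328105926513672, 0.2556476593017578), (46.93058776855469, 12.775707244873047), 0.08608951419591904)
grip est in tool [-4.6442  0.6887 84.0518]
```

```bash
python3 -m creep '[{"x":-3.5,"y":0,"z":20,"spin":0,"fingers":50},{"x":0,"y":0,"z":20,"spin":0,"fingers":50},{"x":0,"y":0,"z":20,"spin":0,"fingers":50},{"x":0,"y":0,"z":10,"spin":0,"fingers":50},{"x":0,"y":0,"z":0,"spin":0,"fingers":50}]';  python3 w.py pics/w1.npz
```

```text
time_s: 8.15
eef_pos: [0.5043, 0.054, 0.2202]
tool_rot: [0.278, 0.144, 0.942, 0.118]
contact_force: [0.3, -0.1, -0.6]
gripper_width: 0.586
finger_force: 0.0
q [-0.2286 -0.5513  2.3378  0.366   0.8306 -1.6713] p [0.5043 0.054  0.2202] lean fwd 0.6129363001919172 side 0.01926611578361651 t 8.15
1039 tool frame pct 2,50,98:
 [[-15.9869   5.2824  28.6386]
 [ -8.4402  -2.0485   4.2294]
 [  5.9276   7.4782   9.5722]]
((5.93461799621582, -2.0530104637145996), (46.922203063964844, 12.776779174804688), 0.5286787748336792)
grip est in tool [ 4.6731 -1.6417 18.8978]
```

```bash
python3 -m creep '[{"x":6,"y":-2,"z":0,"spin":0,"fingers":50},{"x":0,"y":0,"z":12,"spin":0,"fingers":50},{"x":0,"y":0,"z":12,"spin":0,"fingers":50},{"x":0,"y":0,"z":11,"spin":0,"fingers":50},{"x":0,"y":0,"z":0,"spin":0,"fingers":50}]';  python3 w.py pics/w1.npz
```

```text
time_s: 8.65
eef_pos: [0.5184, 0.0587, 0.1885]
tool_rot: [0.279, 0.145, 0.942, 0.117]
contact_force: [-0.2, 0.6, 0.2]
gripper_width: 0.587
finger_force: 0.0
q [-0.2039 -0.4588  2.343   0.3863  0.7295 -1.6903] p [0.5184 0.0587 0.1885] lean fwd 0.6140480838339551 side 0.018331320506399296 t 8.65
1039 tool frame pct 2,50,98:
 [[-21.7267  -0.4622  22.8994]
 [ -6.1574   0.2381   6.5008]
 [-28.5584 -27.001  -24.9388]]
((0.19453811645507812, 0.22684574127197266), (46.91986083984375, 12.776588439941406), 0.5002270340919495)
grip est in tool [ -1.0521   0.6411 -15.5915]
```

Centred on the bar. Close.

```bash
python3 -m creep '[{"x":0,"y":0,"z":0,"spin":0,"fingers":5},{"x":0,"y":0,"z":0,"spin":0,"fingers":5},{"x":0,"y":0,"z":0,"spin":0,"fingers":5},{"x":0,"y":0,"z":0,"spin":0,"fingers":5},{"x":0,"y":0,"z":0,"spin":0,"fingers":5}]'; python3 -m creep '[{"x":0,"y":0,"z":0,"spin":0,"fingers":5},{"x":0,"y":0,"z":-4,"spin":0,"fingers":5},{"x":0,"y":0,"z":-4,"spin":0,"fingers":5},{"x":0,"y":0,"z":-4,"spin":0,"fingers":5},{"x":0,"y":0,"z":-4,"spin":0,"fingers":5}]'; python3 q.py
```

```text
time_s: 9.15
eef_pos: [0.5192, 0.0591, 0.1906]
tool_rot: [0.28, 0.144, 0.942, 0.118]
contact_force: [-6.6, 2.8, 7.4]
gripper_width: 0.178
finger_force: 58.5
time_s: 9.65
eef_pos: [0.5104, 0.0571, 0.203]
tool_rot: [0.28, 0.145, 0.942, 0.118]
contact_force: [10.3, 6.9, -4.6]
gripper_width: 0.173
finger_force: 58.7
q [-0.2158 -0.5106  2.3482  0.3792  0.7747 -1.6822] p [0.5104 0.0571 0.203 ] lean fwd 0.6173244526424817 side 0.018965911388978653 t 9.65
spin to put tool y on bar y (mod 180): -0.1456742403232687 n in tool [-0.0055  0.0251 -0.9997]
pregrasp rel [ -0.4062   1.6539 -89.0213] high rel [ -53.2556   36.5455 -232.6105]
```

```bash
cat > f.py <<'E'
exec(open('q.py').read().split("c=M.T@np.array")[0].replace('print(','(lambda *a:0)('))
P0=np.array([.5192,.0591,.1906]); d=(np.array(s['eef_pos'])-P0)*1000; F=np.array(s['contact_force'])
pr=np.array([up,by,n])
bxt=M[:,1]; ang=np.degrees(np.arctan2(-bxt@up*1,bxt@by)) 
print("t%.2f d(up,y,n)"%s['time_s'],pr@d,"F",pr@F,"|F|%.1f"%np.linalg.norm(F),"toolY ang %.1f"%ang,"tau",np.array(s['torque'])@n,"grip",s['finger_force'],s['gripper_width'])
E
python3 f.py
for i in 1 2; do python3 -m creep '[{"x":0,"y":0,"z":-2,"spin":0,"fingers":5},{"x":0,"y":0,"z":-1,"spin":0,"fingers":5},{"x":0,"y":0,"z":-1,"spin":0,"fingers":5},{"x":0,"y":0,"z":0,"spin":0,"fingers":5},{"x":0,"y":0,"z":0,"spin":0,"fingers":5}]' >/dev/null; python3 f.py; done
```

```text
t9.65 d(up,y,n) [-0.479  -0.0688 15.3512] F [  6.8761   4.5357 -10.3279] |F|13.2 toolY ang -30.1 tau -0.008407909533392365 grip 58.67265164852142 0.17331777643937732
t10.15 d(up,y,n) [-0.4939 -0.0967 19.2196] F [ 6.2483  4.1814 -9.754 ] |F|12.3 toolY ang -30.1 tau 0.06569048031271868 grip 58.76942753791809 0.1806386538911773
t10.65 d(up,y,n) [-0.5009 -0.1206 23.1988] F [  6.6218   4.8891 -10.0455] |F|13.0 toolY ang -30.2 tau 0.03570757089906986 grip 58.77911567687988 0.17796288954744258
```

```bash

for i in 1 2 3; do python3 -m creep '[{"x":0,"y":0,"z":-1,"spin":0,"fingers":5},{"x":0,"y":0,"z":-1,"spin":0,"fingers":5},{"x":0,"y":0,"z":0,"spin":0,"fingers":5},{"x":0,"y":0,"z":0,"spin":0,"fingers":5},{"x":0,"y":0,"z":0,"spin":0,"fingers":5}]' >/dev/null; python3 f.py; done
```

```text
t11.15 d(up,y,n) [-0.536  -0.1258 25.1612] F [  7.1391   5.3213 -11.1519] |F|14.3 toolY ang -30.1 tau 0.019916510945611445 grip 58.78332853317261 0.17782323887584467
t11.65 d(up,y,n) [-0.5393 -0.1103 27.1565] F [  6.6666   5.3939 -11.4837] |F|14.3 toolY ang -30.2 tau -0.009403691854990766 grip 58.78797769546509 0.17674979855183878
t12.15 d(up,y,n) [-0.7777 -0.0962 28.767 ] F [  9.6084   4.9276 -17.8647] |F|20.9 toolY ang -30.2 tau 0.05516553945308047 grip 59.091700315475464 0.1765972152700469
```

```bash

python3 -m creep '[{"x":0,"y":0,"z":0.7,"spin":0,"fingers":5},{"x":0,"y":0,"z":0,"spin":-3,"fingers":5},{"x":0,"y":0,"z":0,"spin":-3,"fingers":5},{"x":0,"y":0,"z":0,"spin":-3,"fingers":5},{"x":0,"y":0,"z":0,"spin":0,"fingers":5}]' >/dev/null; python3 f.py
```

```text
t12.65 d(up,y,n) [-0.5492 -0.013  28.3988] F [  7.4819   5.9729 -11.8096] |F|15.2 toolY ang -21.1 tau 0.013641519932820312 grip 60.0896018743515 0.1814061902848432
```

Turning freely; continue.

```bash

for i in 1 2; do python3 -m creep '[{"x":0,"y":0,"z":0,"spin":-4,"fingers":5},{"x":0,"y":0,"z":0,"spin":-4,"fingers":5},{"x":0,"y":0,"z":0,"spin":-4,"fingers":5},{"x":0,"y":0,"z":0,"spin":-4,"fingers":5},{"x":0,"y":0,"z":0,"spin":-4,"fingers":5}]' >/dev/null; python3 f.py; done
```

```text
t13.15 d(up,y,n) [-0.5248  0.3002 28.4088] F [  8.4765   7.7576 -12.6545] |F|17.1 toolY ang -1.0 tau -0.05573699114304115 grip 60.13074517250061 0.18236834535474766
t13.65 d(up,y,n) [-0.5662  0.5916 28.4225] F [  8.8959   8.1037 -11.1773] |F|16.4 toolY ang 19.0 tau 0.031589482758323344 grip 60.23939073085785 0.1761814314221685
```

```bash

python3 -m creep '[{"x":0,"y":0,"z":0,"spin":-4,"fingers":5},{"x":0,"y":0,"z":0,"spin":-4,"fingers":5},{"x":0,"y":0,"z":0,"spin":-3,"fingers":5},{"x":0,"y":0,"z":0,"spin":-2,"fingers":5},{"x":0,"y":0,"z":0,"spin":0,"fingers":5}]' >/dev/null; python3 f.py;python3 -m creep '[{"x":0,"y":0,"z":0,"spin":-1,"fingers":5},{"x":0,"y":0,"z":0,"spin":0,"fingers":5},{"x":0,"y":0,"z":0,"spin":0,"fingers":5},{"x":0,"y":0,"z":0,"spin":0,"fingers":5},{"x":0,"y":0,"z":0,"spin":0,"fingers":5}]' >/dev/null; python3 f.py
```

```text
t14.15 d(up,y,n) [ 0.0717  3.326  28.2155] F [ -3.5013 -26.0713 -13.9375] |F|29.8 toolY ang 31.8 tau 0.022890206696471013 grip 60.352102518081665 0.17611849492471937
t14.65 d(up,y,n) [ 0.1835  3.6982 28.1799] F [ -4.0706 -30.1256 -15.0579] |F|33.9 toolY ang 32.6 tau -0.007243006171146609 grip 60.276628732681274 0.17830399141175635
```

```bash

python3 -m creep '[{"x":0,"y":0,"z":0,"spin":1,"fingers":5},{"x":0,"y":0,"z":1,"spin":0,"fingers":5},{"x":0,"y":0,"z":1,"spin":0,"fingers":5},{"x":0,"y":0,"z":1,"spin":0,"fingers":5},{"x":0,"y":0,"z":1,"spin":0,"fingers":5}]' >/dev/null; python3 f.py;python3 -m creep '[{"x":0,"y":0,"z":1,"spin":0,"fingers":5},{"x":0,"y":0,"z":1,"spin":0,"fingers":5},{"x":0,"y":0,"z":1,"spin":0,"fingers":5},{"x":0,"y":0,"z":0,"spin":0,"fingers":5},{"x":0,"y":0,"z":0,"spin":0,"fingers":5}]' >/dev/null; python3 f.py
```

```text
t15.15 d(up,y,n) [ 0.3248  3.7034 24.3767] F [ -6.0544 -29.8332 -10.4421] |F|32.2 toolY ang 31.6 tau -0.049628088427866174 grip 60.92736840248108 0.17837428985747825
t15.65 d(up,y,n) [ 0.3606  3.6935 21.4107] F [ -6.3148 -29.8366 -10.379 ] |F|32.2 toolY ang 31.6 tau -0.011539226545501335 grip 60.91102480888367 0.1785530293169864
```

```bash

python3 -m creep '[{"x":0.6,"y":-0.9,"z":0,"spin":0,"fingers":5},{"x":0.6,"y":-0.9,"z":0,"spin":0,"fingers":5},{"x":0,"y":0,"z":0.5,"spin":0,"fingers":5},{"x":0,"y":0,"z":0.5,"spin":0,"fingers":5},{"x":0,"y":0,"z":0,"spin":0,"fingers":5}]' >/dev/null; python3 f.py; python3 q.py|head -1
```

```text
t16.15 d(up,y,n) [ 0.2338  3.1113 20.3717] F [ -4.6715 -23.1002 -10.386 ] |F|25.8 toolY ang 31.5 tau 0.0014448449151973173 grip 60.839547514915466 0.17786918504804777
q [-0.1796 -0.5229  2.3423  0.3077  0.7757 -2.6738] p [0.5075 0.0597 0.2075] lean fwd 0.605054610201084 side -0.007123379649280273 t 16.15
```

```bash

for i in 1 2; do python3 -m creep '[{"x":0.4,"y":-0.6,"z":0,"spin":0,"fingers":5},{"x":0.4,"y":-0.6,"z":0,"spin":0,"fingers":5},{"x":0,"y":0,"z":0.5,"spin":0,"fingers":5},{"x":0,"y":0,"z":0.5,"spin":0,"fingers":5},{"x":0,"y":0,"z":0,"spin":0,"fingers":5}]' >/dev/null; python3 f.py; done
```

```text
t16.65 d(up,y,n) [ 0.4746  2.836  19.863 ] F [ -6.5278 -16.4666   0.6303] |F|17.7 toolY ang 31.5 tau -0.015661973666417375 grip 62.23915457725525 0.17768674431548104
t17.15 d(up,y,n) [ 0.8359  2.6711 19.4782] F [ -9.7529 -13.5875  11.1386] |F|20.1 toolY ang 31.5 tau -0.039601788933998995 grip 63.774393796920776 0.1782819363409378
```

```bash

python3 -m creep '[{"x":-0.2,"y":-0.6,"z":-0.4,"spin":0,"fingers":5},{"x":0,"y":-0.6,"z":0,"spin":0,"fingers":5},{"x":0,"y":-0.5,"z":0,"spin":0,"fingers":5},{"x":0,"y":0,"z":0,"spin":0,"fingers":5},{"x":0,"y":0,"z":0,"spin":0,"fingers":5}]' >/dev/null; python3 f.py
python3 -m creep '[{"x":0,"y":0,"z":0,"spin":0,"fingers":18},{"x":0,"y":0,"z":0,"spin":0,"fingers":25},{"x":0,"y":0,"z":0,"spin":0,"fingers":35},{"x":0,"y":0,"z":0,"spin":0,"fingers":45},{"x":0,"y":0,"z":0,"spin":0,"fingers":50}]' >/dev/null; python3 f.py; python3 q.py
```

```text
t17.65 d(up,y,n) [ 0.8855  2.4811 19.489 ] F [-11.0131 -10.9074   9.158 ] |F|18.0 toolY ang 31.5 tau -0.011444919236466488 grip 63.57455134391785 0.1753781233593552
t18.15 d(up,y,n) [ 3.6151  4.5355 19.6828] F [0.8883 0.6964 0.2326] |F|1.2 toolY ang 31.4 tau -0.0329205904951832 grip 0.0 0.5880320230403933
q [-0.1797 -0.5141  2.3351  0.3191  0.7765 -2.6804] p [0.5103 0.0618 0.2089] lean fwd 0.6071030149725464 side 0.0005364291878337604 t 18.15
spin to put tool y on bar y (mod 180): 61.422162685832006 n in tool [-0.0063 -0.0032 -1.    ]
pregrasp rel [  5.9056  -2.2763 -84.7364] high rel [ -47.3014  -33.6357 -229.0067]
```

```bash

python3 -m creep '[{"x":0,"y":0,"z":-10,"spin":0,"fingers":60},{"x":0,"y":0,"z":-20,"spin":2,"fingers":60},{"x":0,"y":0,"z":-25,"spin":4,"fingers":60},{"x":0,"y":0,"z":-25,"spin":4,"fingers":60},{"x":0,"y":0,"z":-20,"spin":0,"fingers":60}]'
python3 -m creep '[{"x":0,"y":0,"z":0,"spin":0,"fingers":60},{"x":0,"y":0,"z":0,"spin":0,"fingers":60},{"x":0,"y":0,"z":0,"spin":0,"fingers":60},{"x":0,"y":0,"z":0,"spin":0,"fingers":60},{"x":0,"y":0,"z":0,"spin":0,"fingers":60}]' >/dev/null; python3 - <<'E'
from plant import viewer
import cv2,numpy as np
m=viewer.camera_model("wrist"); p,d=viewer.read_camera("wrist")
cv2.imwrite("pics/w2.png",p); np.savez("pics/w2.npz",p=p,d=d,K=m["intrinsics"],T=m["pose"])
E
python3 w.py pics/w2.npz; python3 f.py
```

```text
time_s: 18.65
eef_pos: [0.4541, 0.0496, 0.2922]
tool_rot: [0.298, -0.276, 0.913, -0.023]
contact_force: [1.5, -0.9, -0.2]
gripper_width: 0.708
finger_force: 0.0
q [-0.264  -0.7872  2.3305  0.3051  1.0687 -2.4986] p [0.4544 0.0497 0.2897] lean fwd 0.6048944047235644 side 0.0013413776566406487 t 19.2
1097 tool frame pct 2,50,98:
 [[-15.1123   5.1991  28.6834]
 [-12.1028  -2.8083   5.4924]
 [ 71.4201  72.9051  75.0793]]
((25.157588958740234, -5.080777168273926), (16.257171630859375, 84.10372924804688), 84.6513671875)
grip est in tool [  5.0344  -3.6937 104.2426]
t19.20 d(up,y,n) [  1.9898   4.6048 118.6516] F [ 0.3183  0.4034 -0.6329] |F|0.8 toolY ang 21.4 tau 0.03792247885127948 grip 0.0 0.6995788935689202
```

View pics/w2.png

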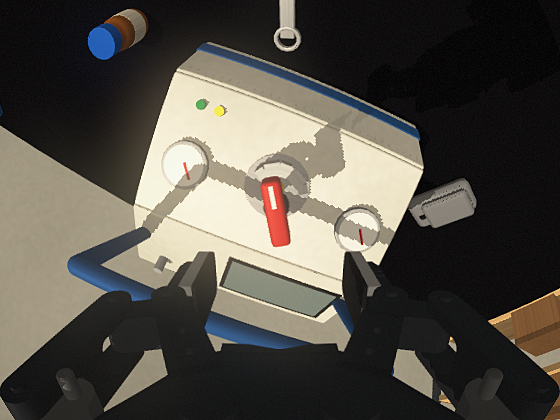

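The red bar now points from (268,180) to (281,245), about 10° off the tool axis. That puts it about 62° round from home, still about 19 mm out, and free of the fingers; the mouse, jar and wrench look undisturbed.

```bash
python3 -c "
from plant import order; print(order.hand_in())"
```

```text
the job is handed in; nothing more can be done
None
```

The handle was pulled to its stop (felt at about 28.5 mm), turned about 62° counter-clockwise, eased into the parking notch and let go. The last picture shows it resting about 19 mm out. The job is handed in, but the hand-in returned no verdict, and joint 6 read -2.6804 rad at release, right at its -2.68 limit.

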